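Set up the folding reading stand

ROBOT

A 6-joint arm with a two-finger parallel gripper is mounted at the origin on a cart in front of the work surface, level with it; the furniture and walls round the work are solid. World frame = base frame: x ahead of the robot, y to its left, z up, the work surface at z = 0. Lengths are in m, angles in rad, forces in N, time in s.
With the tool pointing down it reaches from about 0.225 to 0.875 m from the base axis. Payload 3.4 kg.
Tool frame: the origin (TCP) lies midway between the tips of the shut fingers; the grasp point (between the pads) lies 19 mm behind it (pinch_z is the distance from the TCP to the grasp point, in m); z points along the fingers, y is the line along which they close (so a half turn about z gives the same grasp; the last joint's range is limited). The gripper opens to 85 mm and grips with 20 to 120 N. Pads are 22 mm wide; open, the fingers measure 114 mm over their backs; the gripper's body (76 mm by 85 mm) begins 54 mm behind the grasp point. The pads swing forward as they close: fully open they stand 13 mm farther back than shut.
Start: joints at [-1.327, 0.276, 1.505, -0, 1.361, -0.121], TCP at [0.205, -0.537, 0.231] pointing down, gripper open.
Joint ranges: [-2.89, 2.89], [-0.75, 2.08], [0.22, 2.7], [-1.18, 4.32], [0.11, 2.71], [-2.7, 2.7]. Speed limits (rad/s): [2.57, 2.57, 3.14, 3.14, 3.14, 3.14].

INTERFACE

Orientations are given as a unit quaternion [w, x, y, z].
In Python, from rig import get_state, get_image, sign_off, pinch_z gives the robot as it stands.
- The arm moves only by the tool send_rows, never from a script. Its argument "steps" is one flat list of numbers, 5 for each row, row after row: the gripper's target within -1 to 1 (fully open at 1, half-way at 0, shut at -1), then the shift along the tool's x, y, z in cm, then the turn about the tool's z in degrees. In form: [gripper, x, y, z, roll, gripper, x, y, z, roll, ...]. A call has 1 to 12 rows; each row shifts and turns the commanded pose from where the row before left it, along the tool's axes as they then stand; what a row does not reach is not made up. A row lasts 1/10 s, in which the tool goes at most 50 mm and 8.59 degrees, less where a joint would pass 70% of its speed; a pose out of reach is approached as far as the arm can. A call is refused whole if a number of a shift passes 5 or a number of a turn 8.59, either way. A call with a gripper value outside its range is refused whole. The fingers move at their own pace and stop on an object; "newtons" is the grip in N (left out, the last holds). Time passes only in rows, so rows that do not move let the fingers close. It gives the time, the measured TCP pose, the force, the opening and the grip force at its end, in the units of the state.
- get_state(): the state, without advancing time (a new reading comes with each control period).
- get_image(name): name is "scene" or "side" or "wrist"; returns a dict with "color" (420x560x3 uint8, red, green, blue), "mtx" (3x3 intrinsics, pixels), "T" (4x4, takes a point from camera to world coordinates); the wrist camera has in their place "mount" (4x4, takes a point from camera to tool coordinates, whose origin is the TCP and whose axes are the flange's). Camera axes: x right, y down, z forward; pixel columns grow to the right and rows downward; lengths in m; the calibration is good to about 2 mm. A picture is of the moment at which its call begins: read the wrist's pose just before it. There is no depth.
- sign_off(): hands the job in; it is judged then, once.
The state is a dict: "clock": time; "qpos": joint angles; "qd": joint speeds; "effort": joint torques, N m; "position": TCP position; "ee_rot": TCP orientation; "contact_force": force on the tool from outside, world axes, zero at the start; "moment": the same for the moment, N m; "width": finger opening in m; "gripper_force": force on a finger pad.
Only numpy, scipy, OpenCV 4.12 (cv2) and the standard library are available. Lean on these libraries where they do the work, as an engineer would, in place of code of your own. Each camera call takes 0.05 s, during which the arm holds its last target. There are 200 camera calls.

TASK

Set up the folding reading stand on the table: first swing its prop leg up and over, pushing its crossbar away from the board until the leg presses firmly against its stop block; then tip the board back over until it rests snugly on the crossbar, and let go. Both hinges are stiff and stay where they are left; the stop is set differently each time, so feel for it and never push hard. Leave the things standing round the stand alone.

Things in the scene. Friction and masses are not known exactly. Their poses are not given: they have to be found in the camera images.
- stand: aluminium base plate, 200 x 120 x 10 mm, fixed; origin on the table under its middle. Its x is level and runs from the board towards the leg and stop ('outward'), y along both hinges, z up. Board hinge axis at x -60, z 18 mm; leg pivot axis at x +50, z 18 mm; the stop block stands beyond the leg.
- prop_leg: dark steel leg, a flat bar 26 wide, 4 mm thick, 85 mm from pivot to crossbar. Origin on the pivot axis; x points from crossbar to pivot, y along the pivot, z normal to the bar on the side that meets the stop. At the start it leans towards the board, 40 to 55 degrees above level; it swings up past upright and meets the stop 6 to 24 degrees beyond. Stiff hinge: 1.5 N at the crossbar keeps it moving.
- leg_bar (a point): middle of the steel crossbar at the leg's free end, a round rod 8 mm thick, 70 mm long along y, 85 mm from the pivot, free all round; same axes as the leg. At the stop press here with 4 to 10 N; over 20 N counts as damage to the leg.
- board: grey board 120 wide, 5 mm thick, a card ledge (16 mm out) near its foot on the front. Origin on its hinge axis; z points up the board, y along the hinge, x the normal of its back (towards the leg). At the start it leans forward, away from the leg, 17 to 32 degrees from upright; tipped back on the crossbar it lies 50 to 62 degrees from upright, the bar's centre 6.5 mm along x from its middle plane.
- board_top (a point): middle of the board's top edge, 182 mm from the hinge axis; same axes as the board. The hinge is stiff: pushing near the top takes 1.5 to 3 N. Press it on the crossbar with 3 to 10 N; over 20 N counts as damage.
- stop_block: aluminium stop block, 24 mm wide, 46 mm tall over the table, with a black thumbscrew; origin 10 mm above the table, its x along stand x. A set screw through it carries a round steel bar (6 mm thick, 28 mm along y, 43 mm above the table) that the leg meets; this bar's centre stands 0 to 6 mm from the origin towards the leg, set differently each time and not measured. The stop is hard.
- lens_mount: black square lens mount, 42 x 50 x 50 mm, bystander; origin under its middle.
- post_holder_a: black post holder on a slotted foot, 41 x 75 x 60 mm, bystander; origin under its middle.
- notebook_1: purple notebook lying flat, 148 x 109 x 14 mm, bystander; origin under its middle.
- post_50: steel post 13 mm thick, 50 mm tall, standing, bystander; origin under its middle.

How it is judged:
By the outcome, as a careful person would: the job done as asked, in the order asked, and still so for the second after the job is handed in, with the robot touching nothing.
It also fails if it takes over 69 s, if anything falls off the work surface, if the arm or the gripper's body presses on something with over 40 N, if the wrist force passes 120 N, or if a joint passes its speed limit or range.

## Working session

There is one attempt and no reset: what is moved stays moved. The work goes in short steps, Python scripts to look and compute and a tool call to move; the robot and the scene stay as the last step left them, time stands still between calls to the robot, and variables do not carry over. Pictures are saved under pics/ and viewed, at most 10 in all, crops included, and the job is handed in when it is done.

Besides the shell and the picture viewer there is one more tool, called after "Emit:" as name(argument=value, ...) on one line, values as JSON. send_rows: Moves the arm, as the interface text tells. Its arguments: {"type":"object","properties":{"steps":{"type":"array"},"newtons":{"type":"number"}},"required":["steps"]}

```bash
mkdir -p pics; ls; python3 - <<'E'
from rig import *
import cv2,numpy as np
s=get_state();print(s, pinch_z)
ims=[]
for n in("scene","side"):
    i=get_image(n);cv2.imwrite(f"pics/{n}0.png",i["color"][:,:,::-1]);print(n,i["mtx"].round(1).tolist(),i["T"].round(4).tolist())
E
```

```text
pics
{'clock': 0.0, 'qpos': array([-1.32699296e+00,  2.76627839e-01,  1.50614705e+00, -7.89555906e-06,
        1.36070785e+00, -1.20991484e-01]), 'qd': array([ 0.00022462, -0.00092641, -0.00130806, -0.00213383, -0.00172959,
        0.00044517]), 'effort': array([-1.95561108e-03, -4.16784847e+01, -2.45806342e+01, -3.38315822e-04,
        1.11439734e-02,  1.01265402e-05]), 'position': array([ 0.20500222, -0.53664055,  0.23041545]), 'ee_rot': array([-9.43024966e-04,  9.83411067e-01,  1.81388479e-01, -6.18477143e-05]), 'contact_force': array([ 0.10831436,  0.60481075, -0.30824268]), 'moment': array([ 0.02221642, -0.05099964,  0.01629429]), 'gripper_force': 0.0, 'width': 0.0853598630526597} 0.0187
scene [[419.6, 0.0, 281.0], [0.0, 419.6, 209.3], [0.0, 0.0, 1.0]] [[-0.8945, -0.2125, 0.3933, 0.2068], [-0.4471, 0.4215, -0.789, 0.821], [0.0019, -0.8816, -0.472, 0.5438], [0.0, 0.0, 0.0, 1.0]]
side [[546.3, 0.0, 283.5], [0.0, 546.3, 213.8], [0.0, 0.0, 1.0]] [[-0.897, -0.2499, 0.3647, 0.0418], [-0.442, 0.5277, -0.7254, 1.1769], [-0.0111, -0.8118, -0.5838, 0.9504], [0.0, 0.0, 0.0, 1.0]]
```

View pics/scene0.png

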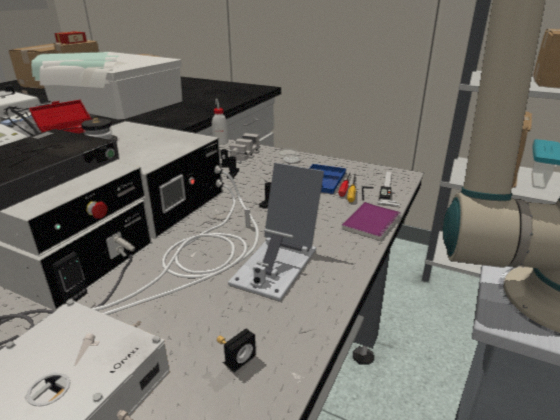

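View pics/side0.png

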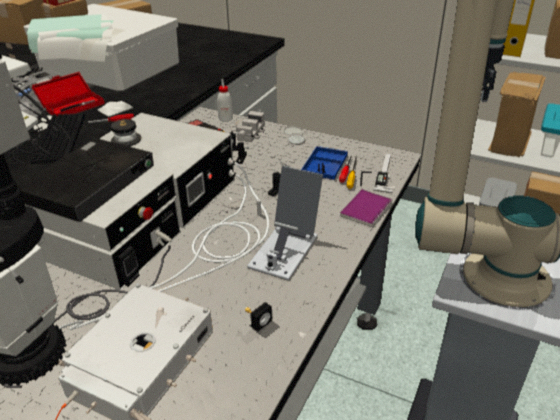

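The scene picture shows the stand at about (275,265), with the board top at (300,167) and the stop block at (259,275). The leg side faces the camera. I'll enlarge both views.

```bash
python3 - <<'E'
import cv2,numpy as np
a=cv2.imread("pics/scene0.png")[155:305,220:340]
b=cv2.imread("pics/side0.png")[155:285,240:344]
a=cv2.resize(a,None,fx=4,fy=4,interpolation=3);a=a[:600]
b=cv2.resize(b,(384,480),interpolation=3)
b=cv2.resize(cv2.imread("pics/side0.png")[155:285,240:320],None,fx=4,fy=4,interpolation=3)
o=np.zeros((600,800,3),np.uint8);o[:,:480]=a;o[:520,480:800]=b
cv2.imwrite("pics/crop0.png",o)
E
```

```text
(no output)
```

View pics/crop0.png

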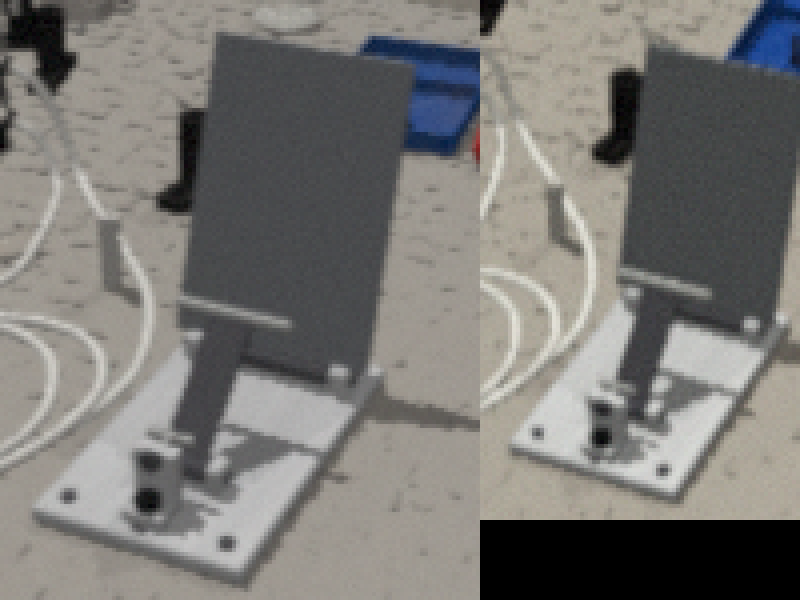

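The crops show three base-plate corners, both crossbar ends and the board's top corners. I'll cast rays from these.

```bash
cat > h.py <<'E'
import numpy as np
C={"scene":(np.array([[419.6,0,281],[0,419.6,209.3],[0,0,1]]),np.array([[-0.8945,-0.2125,0.3933,0.2068],[-0.4471,0.4215,-0.789,0.821],[0.0019,-0.8816,-0.472,0.5438]])),
"side":(np.array([[546.3,0,283.5],[0,546.3,213.8],[0,0,1]]),np.array([[-0.897,-0.2499,0.3647,0.0418],[-0.442,0.5277,-0.7254,1.1769],[-0.0111,-0.8118,-0.5838,0.9504]]))}
def ray(n,p):
    K,T=C[n];d=T[:,:3]@np.linalg.solve(K,[p[0],p[1],1]);return T[:,3],d/np.linalg.norm(d)
def onz(n,p,z):
    o,d=ray(n,p);return o+d*(z-o[2])/d[2]
def tri(a,b):
    (o,d),(p,e)=ray("scene",a),ray("side",b)
    t=np.linalg.lstsq(np.c_[d,-e],p-o,rcond=None)[0]
    return (o+d*t[0]+p+e*t[1])/2,np.linalg.norm(o+d*t[0]-p-e*t[1])
def onpl(n,p,c,nn):
    o,d=ray(n,p);return o+d*(nn@(c-o))/(nn@d)
E
python3 - <<'E'
from h import *
np.set_printoptions(precision=4,suppress=True)
S=dict(scene=[(229.25,283.25),(281.75,298.75),(315.25,248.75)],side=[(248,267),(289.25,279.25),(316.75,234.5)])
for n in S:
    fl,fr,br=[onz(n,p,.01) for p in S[n]]
    x=fr-br; w=fr-fl; c=(fl+br)/2
    print(n,fl,fr,br,"len",np.linalg.norm(x),np.linalg.norm(w),"yaw",np.degrees(np.arctan2(x[1],x[0])),np.degrees(np.arctan2(w[1],w[0]))+90,"c",c)
for nm,a,b in [("barL",(264.5,230),(275,223)),("barR",(292.75,235.75),(297.75,228.5)),("topL",(274.25,163.25),(282.25,166.75))]:
    print(nm,tri(a,b))
E
```

```text
scene [0.6033 0.26   0.01  ] [0.487  0.2548 0.01  ] [0.4958 0.0648 0.01  ] len 0.19025469613360593 0.11641517638750759 yaw 92.6462633584059 -87.45314981148869 c [0.5495 0.1624 0.01  ]
side [0.608  0.2604 0.01  ] [0.4909 0.2563 0.01  ] [0.5013 0.0576 0.01  ] len 0.19902120602468187 0.1171418155440601 yaw 92.99739251974164 -87.98435600769568 c [0.5547 0.159  0.01  ]
barL (array([0.5974, 0.1218, 0.0629]), np.float64(0.0021289314357963874))
barR (array([0.525 , 0.1296, 0.0728]), np.float64(0.002940484289405332))
topL (array([0.6195, 0.0297, 0.185 ]), np.float64(0.0015427207175966987))
```

```bash
python3 - <<'E'
from h import *
np.set_printoptions(precision=4,suppress=True)
yaw=np.radians(92.7);ex=np.array([np.cos(yaw),np.sin(yaw),0]);ey=np.array([-ex[1],ex[0],0]);c=np.array([.5525,.160,0])
P={"scene":dict(bL=(264.5,230),bR=(292.75,235.75),tL=(274.25,163.25),tR=(323.5,171.5)),"side":dict(bL=(275,223),bR=(297.75,228.5),tL=(282.25,166.75),tR=None)}
for n in P:
  for k,off in dict(bL=-.035,bR=.035,tL=-.06,tR=.06).items():
    if P[n][k] is None: continue
    q=onpl(n,P[n][k],c+ey*off,ey)-c
    x,z=q@ex,q[2]; h=.05 if k[0]=='b' else -.06
    print(n,k,"stand x z",x,z,"r",np.hypot(x-h,z-.018),"deg from upright",np.degrees(np.arctan2(x-h,z-.018)))
print(ex,ey)
# bar y centre from triangulation
E
```

```text
scene bL stand x z -0.026508187048657237 0.07273789615511422 r 0.09407305650907911 deg from upright -54.418118243665376
scene bR stand x z -0.017807850875987335 0.0806171342167758 r 0.09229740049395677 deg from upright -47.279082367656315
scene tL stand x z -0.13335352713291404 0.18514918583631162 r 0.18253654502203387 deg from upright -23.694298961512054
scene tR stand x z -0.12701521599401502 0.1881003378009769 r 0.18282550176255757 deg from upright -21.503181481876812
side bL stand x z -0.020733324155023942 0.07843436282182681 r 0.09303502219970658 deg from upright -49.48951161843499
side bR stand x z -0.01015098752248832 0.08795192919357187 r 0.09225732327481129 deg from upright -40.691918753499785
side tL stand x z -0.12957251620608917 0.18712345209093006 r 0.18287448443782325 deg from upright -22.360854335023237
[-0.0471  0.9989  0.    ] [-0.9989 -0.0471  0.    ]
```

Emit:
send_rows(steps=[-0.2,0,0,-1,-8,-0.2,0,0,-1,-8,-0.2,0,0,-1,-8,-0.2,0,0,-1,-8,-0.2,0,0,-1,-8,-0.2,0,0,0,-8,-0.2,0,0,0,-8,-0.2,0,0,0,-8,-0.2,0,0,0,-8,-0.2,0,0,0,0])

```text
clock: 1.1
position: [0.2051, -0.5369, 0.2808]
ee_rot: [-0.0, 0.689, 0.725, 0.0]
contact_force: [-0.1, 1.2, -0.0]
width: 0.0341
gripper_force: 0.0
```

Emit:
send_rows(steps=[-0.2,4.2,2.55,0,0,-0.2,4.2,2.55,0,0,-0.2,4.2,2.55,0,0,-0.2,4.2,2.55,0,0,-0.2,4.2,2.55,0,0,-0.2,4.2,2.55,0,0,-0.2,4.2,2.55,0,0,-0.2,4.2,2.55,0,0,-0.2,4.2,2.55,0,0,-0.2,4.2,2.55,0,0,-0.2,4.2,2.55,0,0,-0.2,4.2,2.55,0,0])

```text
clock: 2.3
position: [0.4857, -0.0163, 0.2813]
ee_rot: [0.0, 0.69, 0.724, -0.0]
contact_force: [-0.2, -1.3, 0.3]
width: 0.0341
gripper_force: 0.0
```

Emit:
send_rows(steps=[-0.2,4.2,2.55,0,0,-0.2,4.2,2.55,0,0,-0.2,4.2,2.55,0,0,-0.2,0,0,0,0,-0.2,0,0,0,0,-0.2,0,0,0,0])

```text
clock: 2.9
position: [0.5546, 0.1105, 0.281]
ee_rot: [-0.0, 0.69, 0.724, -0.001]
contact_force: [0.3, 0.5, -0.1]
width: 0.0341
gripper_force: 0.0
```

```bash
python3 - <<'E'
from rig import *
import cv2
s=get_state();print(s["position"],s["ee_rot"],s["contact_force"],s["qpos"])
i=get_image("wrist");print(i["mtx"].round(1).tolist(),i["mount"].round(4).tolist())
cv2.imwrite("pics/w1.png",i["color"][:,:,::-1])
E
```

```text
[0.55458303 0.11047635 0.28099008] [-8.55573961e-05  6.89638947e-01  7.24152986e-01 -7.53446954e-04] [ 0.26683051  0.4909589  -0.11020558] [ 7.41686368e-02  2.38845570e-01  1.43436367e+00 -8.88896607e-04
  1.46961550e+00  2.54438851e-02]
[[340.3, 0.0, 273.8], [0.0, 340.3, 212.1], [0.0, 0.0, 1.0]] [[0.0003, -0.9553, -0.2955, 0.0749], [1.0, -0.0001, 0.0012, 0.0012], [-0.0012, -0.2955, 0.9553, -0.1432], [0.0, 0.0, 0.0, 1.0]]
```

View pics/w1.png

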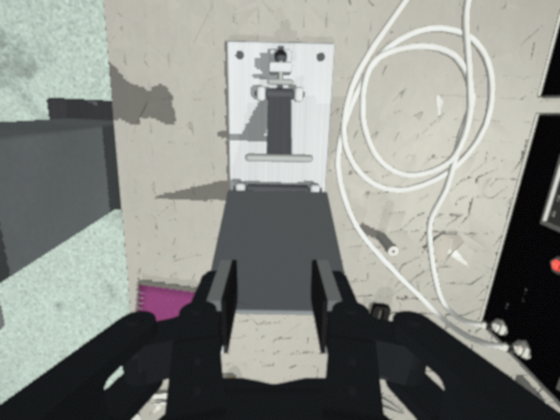

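The wrist view shows the crossbar ends at (246,157) and (312,158). The base's outer corners are at (228,42) and (333,43), the stop is at (281,66), and the board's top edge is at about row 311.

```bash
cat >> h.py <<'E'
from scipy.spatial.transform import Rotation as R
Kw=np.array([[340.3,0,273.8],[0,340.3,212.1],[0,0,1]])
M=np.array([[.0003,-.9553,-.2955,.0749],[1,-.0001,.0012,.0012],[-.0012,-.2955,.9553,-.1432]])
def wz(p,z,pos,q):
    Rt=R.from_quat([q[1],q[2],q[3],q[0]]).as_matrix()
    d=Rt@M[:,:3]@np.linalg.solve(Kw,[p[0],p[1],1]);o=pos+Rt@M[:,3]
    return o+d*(z-o[2])/d[2]
E
python3 - <<'E'
from h import *
np.set_printoptions(precision=4,suppress=True)
pos=np.array([.55458,.11048,.28099]);q=[0,.68964,.72415,-.00075]
a,b=wz((228,42),.01,pos,q),wz((333,43),.01,pos,q);print(a,b,np.linalg.norm(a-b),np.degrees(np.arctan2(*(b-a)[1::-1])))
for z in(.072,.076,.080): print(z,wz((246,157),z,pos,q),wz((312,158),z,pos,q))
for p in((241,187),(315,188)):print("boardhinge",wz(p,.018,pos,q))
for p in((257,92),(299,92)):print("pivot",wz(p,.018,pos,q))
for p in((267,81),(293,81)):print("stopbar",wz(p,.043,pos,q))
E
```

```text
[0.4985 0.2508 0.01  ] [0.6143 0.2555 0.01  ] 0.11587865686943125 2.3201127963110575
0.072 [0.5261 0.1344 0.072 ] [0.5942 0.1367 0.072 ]
0.076 [0.5264 0.1349 0.076 ] [0.5937 0.1372 0.076 ]
0.08 [0.5267 0.1355 0.08  ] [0.5932 0.1378 0.08  ]
boardhinge [0.5169 0.0897 0.018 ]
boardhinge [0.6073 0.0929 0.018 ]
pivot [0.5326 0.2001 0.018 ]
pivot [0.5799 0.2024 0.018 ]
stopbar [0.5439 0.2106 0.043 ]
stopbar [0.5711 0.2119 0.043 ]
```

Emit:
send_rows(steps=[-0.1,-0.4,0.5,4.5,0,-0.1,0,0,4.5,0,-0.1,0,0,4.5,0,-0.1,0,0,4.5,0,-0.1,0,0,3,0,-0.1,0,0,1.6,0,-0.1,0,0,0,0,-0.1,0,0,0,0])

```text
clock: 3.75
position: [0.5607, 0.1065, 0.056]
ee_rot: [0.0, 0.69, 0.724, 0.0]
contact_force: [-0.3, -0.5, 1.1]
width: 0.0385
gripper_force: 0.0
```

Emit:
send_rows(steps=[-0.1,0.4,0,0,0,-0.1,0.4,0,0,0,-0.1,0.2,0,0,0,-0.1,0,0,0,0,-0.1,0,0,0,0])

```text
clock: 4.25
position: [0.56, 0.1178, 0.0556]
ee_rot: [0.0, 0.689, 0.725, 0.0]
contact_force: [0.8, 0.5, 0.0]
width: 0.0385
gripper_force: 0.0
```

Emit:
send_rows(steps=[-0.1,0.5,0,0,0,-0.1,0.5,0,-0.4,0,-0.1,0.5,0,-0.45,0,-0.1,0.5,0,-0.45,0,-0.1,0.5,0,-0.4,0,-0.1,0.5,0,-0.35,0])

```text
clock: 4.85
position: [0.5591, 0.1471, 0.0765]
ee_rot: [0.001, 0.689, 0.725, 0.0]
contact_force: [0.5, -3.3, 2.3]
width: 0.0383
gripper_force: 1.7
```

Emit:
send_rows(steps=[-0.1,0.5,0,-0.35,0,-0.1,0.5,0,-0.3,0,-0.1,0.5,0,-0.25,0,-0.1,0.5,0,-0.2,0,-0.1,0.5,0,-0.2,0])

```text
clock: 5.35
position: [0.5564, 0.1731, 0.0884]
ee_rot: [-0.001, 0.689, 0.725, -0.001]
contact_force: [0.1, -1.5, -0.6]
width: 0.0385
gripper_force: 0.7
```

```bash
python3 - <<'E'
from rig import *
import cv2
s=get_state();print(s["position"],s["contact_force"],s["moment"],s["effort"])
i=get_image("scene")["color"][150:310,200:360,::-1]
cv2.imwrite("pics/s2.png",cv2.resize(i,None,fx=3.5,fy=3.5,interpolation=3))
E
```

```text
[0.55637004 0.173075   0.08837111] [ 0.05901902 -1.47330489 -0.6166258 ] [-0.26037502  0.036675    0.00709594] [  0.39246211 -45.71062803 -21.05286062   0.42210664  -0.15373798
  -0.10327881]
```

View pics/s2.png

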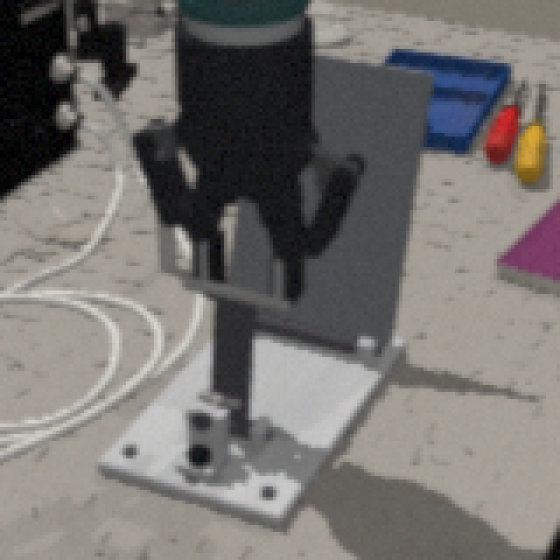

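Emit:
send_rows(steps=[-0.1,0.4,0,-0.1,0,-0.1,0.4,0,0,0,-0.1,0.4,0,0,0,-0.1,0.3,0,0,0])

```text
clock: 5.8
position: [0.5564, 0.1879, 0.0899]
ee_rot: [0.0, 0.689, 0.725, 0.0]
contact_force: [0.2, -1.2, 1.2]
width: 0.038
gripper_force: 0.7
```

Emit:
send_rows(steps=[-0.1,0.15,0,0,0,-0.1,0.15,0,0,0])

```text
clock: 6.0
position: [0.5563, 0.1907, 0.0898]
ee_rot: [0.0, 0.689, 0.725, 0.0]
contact_force: [-0.8, -0.9, 1.4]
width: 0.0383
gripper_force: 0.7
```

Emit:
send_rows(steps=[-0.1,0.15,0,0,0,-0.1,0.15,0,0,0])

```text
clock: 6.2
position: [0.5562, 0.1936, 0.0898]
ee_rot: [0.0, 0.689, 0.725, 0.0]
contact_force: [-0.2, -1.7, 1.1]
width: 0.0385
gripper_force: 0.7
```

Emit:
send_rows(steps=[-0.1,0.1,0,0,0,-0.1,0.1,0,0,0])

```text
clock: 6.4
position: [0.5561, 0.1955, 0.0897]
ee_rot: [0.0, 0.689, 0.725, 0.0]
contact_force: [0.9, -1.0, 0.2]
width: 0.0385
gripper_force: 0.7
```

Emit:
send_rows(steps=[-0.1,0.1,0,0,0,-0.1,0.1,0,0,0,-0.1,0.1,0,0,0])

```text
clock: 6.7
position: [0.5559, 0.1985, 0.0896]
ee_rot: [0.0, 0.689, 0.725, -0.0]
contact_force: [0.6, -2.0, -1.4]
width: 0.0384
gripper_force: 0.8
```

Emit:
send_rows(steps=[-0.1,0.1,0,0,0,-0.1,0.1,0,0,0])

```text
clock: 6.9
position: [0.5556, 0.2005, 0.0896]
ee_rot: [-0.0, 0.689, 0.725, -0.0]
contact_force: [1.1, -1.8, -1.0]
width: 0.0388
gripper_force: 0.8
```

Emit:
send_rows(steps=[-0.1,0.1,0,0,0,-0.1,0.1,0,0,0])

```text
clock: 7.1
position: [0.5554, 0.2025, 0.0897]
ee_rot: [-0.0, 0.689, 0.725, -0.0]
contact_force: [0.4, -1.1, -1.4]
width: 0.0385
gripper_force: 0.8
```

Emit:
send_rows(steps=[-0.1,0.1,0,0,0,-0.1,0.1,0,0,0])

```text
clock: 7.3
position: [0.5553, 0.2045, 0.0897]
ee_rot: [-0.0, 0.689, 0.725, -0.0]
contact_force: [-0.5, -2.1, -2.1]
width: 0.0383
gripper_force: 0.8
```

Emit:
send_rows(steps=[-0.1,0.1,0,0,0,-0.1,0.1,0,0,0])

```text
clock: 7.5
position: [0.5553, 0.2057, 0.0896]
ee_rot: [0.0, 0.689, 0.725, -0.001]
contact_force: [0.3, -5.5, -1.8]
width: 0.0382
gripper_force: 2.7
```

The stop is felt, with the force up to 5.5 N. I'll press a touch more and hold.

Emit:
send_rows(steps=[-0.1,0.03,0,0,0,-0.1,0,0,0,0,-0.1,0,0,0,0])

```text
clock: 7.8
position: [0.5553, 0.2057, 0.0896]
ee_rot: [0.0, 0.689, 0.725, -0.001]
contact_force: [0.6, -5.3, -2.3]
width: 0.0383
gripper_force: 2.6
```

Emit:
send_rows(steps=[-0.1,0.04,0,0,0,-0.1,0,0,0,0,-0.1,0,0,0,0])

```text
clock: 8.1
position: [0.5552, 0.2058, 0.0896]
ee_rot: [0.001, 0.689, 0.725, -0.001]
contact_force: [0.3, -6.0, -1.9]
width: 0.0384
gripper_force: 2.9
```

Emit:
send_rows(steps=[-0.1,-1,0,0,0,-0.1,-1,0,0,0,-0.1,0,0,-4,0,-0.1,0,0,-4,0,-0.1,0,0,-4,0,-1,0,0,-3,0,-1,-4,0,0,0,-1,-4,0,0,0,-1,-4,0,0,0,-1,-4,0,0,0,-1,-4,0,0,0,-1,-0.5,0,0,0])

```text
clock: 9.3
position: [0.5672, -0.022, 0.2402]
ee_rot: [0.001, 0.691, 0.723, -0.0]
contact_force: [-0.6, 0.1, 0.0]
width: 0.0003
gripper_force: 0.0
```

Emit:
send_rows(steps=[-1,0,0,0,0,-1,0,0,0,0])

```text
clock: 9.5
position: [0.5667, -0.0168, 0.2399]
ee_rot: [-0.0, 0.689, 0.725, 0.001]
contact_force: [-0.2, 1.3, -0.2]
width: -0.0001
gripper_force: 0.0
```

```bash
python3 - <<'E'
from rig import *
import cv2,numpy as np
s=get_state();print(s["position"],s["ee_rot"],s["contact_force"])
a=get_image("wrist")["color"][:,:,::-1]
i=get_image("scene")["color"][150:310,200:360,::-1]
o=np.zeros((600,800,3),np.uint8);o[:300,:400]=cv2.resize(a,(400,300));o[:400,400:]=cv2.resize(i,(400,400),interpolation=3)
cv2.imwrite("pics/m3.png",o[:400])
E
```

```text
[ 0.56673685 -0.01677559  0.23993709] [-2.88067298e-04  6.89018355e-01  7.24743591e-01  5.91705134e-04] [-0.20462187  1.27629741 -0.16074184]
```

View pics/m3.png

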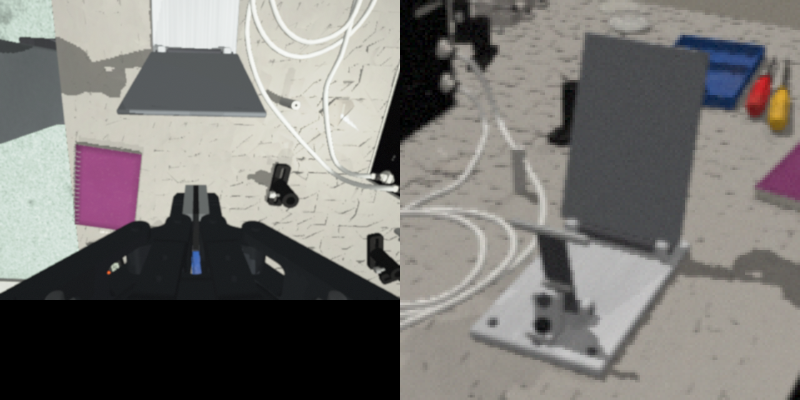

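The leg stands against the stop and the board is untouched, with its top edge at wrist row ~157 (columns 165–372). Next I'll compute the push arc.

```bash
python3 - <<'E'
from h import *
np.set_printoptions(precision=4,suppress=True)
pos=np.array([.56674,-.01678,.23994]);q=[-.0003,.68902,.72474,.0006]
for p in((165,155),(372,157)):print(wz(p,.186,pos,q))
for p in((220,70),(325,68)):print("hinge",wz(p,.018,pos,q))
# finger corner track relative to hinge (outward u, z), tool centre = corner - 11mm in u; r=170 on front face
h=.0915;r=.172
for t in range(-24,61,6):
    a=np.radians(t);s,c_=np.sin(a),np.cos(a)
    u,z=r*s-.0025*c_,r*c_+.0025*s
    if t<0: u,z=.182*s-.0025*c_,.182*c_-.010
    print(t,"tcp y",round(h+u-.011,4),"z",round(.018+z,4))
b=np.array([.2208-.0915,.085*np.cos(np.arcsin(.0195/.085))]);d=np.hypot(*b)
print("final deg",np.degrees(np.arctan2(*b)-np.arcsin(.0065/d)),"bar along",d)
E
```

```text
[0.5031 0.0285 0.186 ]
[0.6225 0.0334 0.186 ]
hinge [0.5094 0.0906 0.018 ]
hinge [0.6136 0.0978 0.018 ]
-24 tcp y 0.0042 z 0.1743
-18 tcp y 0.0219 z 0.1811
-12 tcp y 0.0402 z 0.186
-6 tcp y 0.059 z 0.189
0 tcp y 0.078 z 0.19
6 tcp y 0.096 z 0.1893
12 tcp y 0.1138 z 0.1868
18 tcp y 0.1313 z 0.1824
24 tcp y 0.1482 z 0.1761
30 tcp y 0.1643 z 0.1682
36 tcp y 0.1796 z 0.1586
42 tcp y 0.1937 z 0.1475
48 tcp y 0.2066 z 0.1349
54 tcp y 0.2182 z 0.1211
60 tcp y 0.2282 z 0.1062
final deg 54.95984853005065 bar along 0.15350322472182792
```

Emit:
send_rows(steps=[-1,0,0,3,0,-1,0,0,3,0,-1,0,0,0,0,-1,1,0,0,0,-1,1,0,0,0,-1,0.5,0,0,0,-1,0.4,0,0,0,-1,0.4,0,0,0,-1,0,0,0,0])

```text
clock: 10.5
position: [0.5652, 0.016, 0.1802]
ee_rot: [0.0, 0.689, 0.725, 0.0]
contact_force: [1.6, -0.2, -0.2]
width: -0.0001
gripper_force: 0.0
```

Emit:
send_rows(steps=[-1,0.4,0,-0.15,0,-1,0.4,0,-0.15,0,-1,0.4,0,-0.1,0])

```text
clock: 10.8
position: [0.5647, 0.0271, 0.1839]
ee_rot: [0.0, 0.689, 0.725, -0.0]
contact_force: [0.5, -2.4, -0.2]
width: 0.0002
gripper_force: 1.1
```

Emit:
send_rows(steps=[-1,0.6,0,-0.1,0,-1,0.6,0,-0.1,0,-1,0.6,0,-0.1,0,-1,0.6,0,-0.1,0,-1,0.6,0,-0.1,0,-1,0.6,0,-0.05,0,-1,0.6,0,0,0,-1,0.6,0,0,0])

```text
clock: 11.6
position: [0.5619, 0.0759, 0.1892]
ee_rot: [-0.0, 0.689, 0.725, -0.0]
contact_force: [1.0, -2.0, 0.4]
width: 0.0
gripper_force: 0.9
```

Emit:
send_rows(steps=[-1,0.6,0,0,0,-1,0.6,0,0,0,-1,0.6,0,0.05,0,-1,0.6,0,0.05,0,-1,0.6,0,0.1,0,-1,0.6,0,0.1,0])

```text
clock: 12.2
position: [0.5603, 0.1118, 0.1862]
ee_rot: [0.0, 0.689, 0.725, 0.0]
contact_force: [1.4, -1.5, -0.3]
width: -0.0001
gripper_force: 0.7
```

Emit:
send_rows(steps=[-1,0.6,0,0.13,0,-1,0.6,0,0.13,0,-1,0.6,0,0.13,0,-1,0.56,0,0.21,0,-1,0.56,0,0.21,0,-1,0.56,0,0.21,0,-1,0.54,0,0.27,0,-1,0.54,0,0.27,0,-1,0.54,0,0.27,0])

```text
clock: 13.1
position: [0.5577, 0.1627, 0.1678]
ee_rot: [0.0, 0.689, 0.725, 0.0]
contact_force: [0.3, -0.5, 0.8]
width: -0.0001
gripper_force: 0.5
```

Emit:
send_rows(steps=[-1,0.51,0,0.32,0,-1,0.51,0,0.32,0,-1,0.51,0,0.32,0,-1,0.47,0,0.37,0,-1,0.47,0,0.37,0,-1,0.47,0,0.37,0])

```text
clock: 13.7
position: [0.5562, 0.192, 0.1469]
ee_rot: [0.0, 0.689, 0.725, -0.0]
contact_force: [1.3, -0.9, 1.3]
width: -0.0
gripper_force: 0.4
```

Emit:
send_rows(steps=[-1,0.43,0,0.42,0,-1,0.43,0,0.42,0,-1,0.43,0,0.42,0])

```text
clock: 14.0
position: [0.5555, 0.2048, 0.1342]
ee_rot: [0.0, 0.689, 0.725, -0.0]
contact_force: [0.8, -0.5, 0.8]
width: -0.0001
gripper_force: 0.3
```

Emit:
send_rows(steps=[-1,0.13,0,0.15,0,-1,0.13,0,0.15,0])

```text
clock: 14.2
position: [0.555, 0.2073, 0.1314]
ee_rot: [-0.0, 0.689, 0.725, -0.0]
contact_force: [-0.6, 0.1, 0.9]
width: 0.0002
gripper_force: 0.3
```

Emit:
send_rows(steps=[-1,0.12,0,0.15,0,-1,0.12,0,0.15,0])

```text
clock: 14.4
position: [0.5551, 0.2095, 0.1286]
ee_rot: [-0.0, 0.689, 0.725, -0.0]
contact_force: [-0.1, -0.0, 0.8]
width: 0.0
gripper_force: 0.3
```

Emit:
send_rows(steps=[-1,0.06,0,0.08,0,-1,0.06,0,0.08,0])

```text
clock: 14.6
position: [0.5552, 0.2107, 0.1271]
ee_rot: [0.0, 0.689, 0.725, -0.0]
contact_force: [0.0, 0.3, 1.1]
width: 0.0001
gripper_force: 0.2
```

Emit:
send_rows(steps=[-1,0.06,0,0.08,0,-1,0.06,0,0.08,0,-1,0.06,0,0.08,0])

```text
clock: 14.9
position: [0.5553, 0.2125, 0.1247]
ee_rot: [0.0, 0.689, 0.725, 0.0]
contact_force: [0.7, 0.3, 0.8]
width: 0.0002
gripper_force: 0.2
```

```bash
python3 - <<'E'
from rig import *
import cv2,numpy as np
s=get_state();print(s["position"],s["contact_force"])
i=get_image("scene")["color"][150:300,200:350,::-1]
cv2.imwrite("pics/m4.png",cv2.resize(i,None,fx=4,fy=4,interpolation=3))
E
```

```text
[0.5552529  0.21250628 0.12468106] [0.70114376 0.27597062 0.78883321]
```

View pics/m4.png

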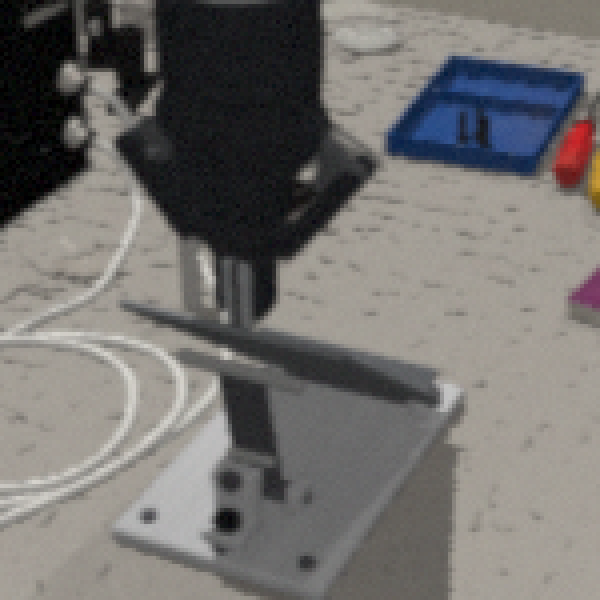

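The board is still above the crossbar, with its far edge at about row 330 and the bar at row 370. I'll carry on.

Emit:
send_rows(steps=[-1,0.06,0,0.08,0,-1,0.06,0,0.08,0,-1,0.06,0,0.08,0])

```text
clock: 15.25
position: [0.5552, 0.2143, 0.1222]
ee_rot: [0.0, 0.689, 0.725, 0.0]
contact_force: [-0.3, 0.2, -0.8]
width: 0.0001
gripper_force: 0.2
```

Emit:
send_rows(steps=[-1,0.06,0,0.08,0,-1,0.06,0,0.08,0,-1,0.06,0,0.08,0])

```text
clock: 15.55
position: [0.5551, 0.2161, 0.1198]
ee_rot: [0.0, 0.689, 0.725, 0.0]
contact_force: [0.7, 0.2, 0.6]
width: -0.0003
gripper_force: 0.2
```

Emit:
send_rows(steps=[-1,0.06,0,0.08,0,-1,0.06,0,0.08,0,-1,0.06,0,0.08,0])

```text
clock: 15.85
position: [0.5549, 0.2179, 0.1174]
ee_rot: [0.0, 0.689, 0.725, 0.0]
contact_force: [-0.5, -0.8, 0.6]
width: -0.0002
gripper_force: 0.2
```

Emit:
send_rows(steps=[-1,0.06,0,0.08,0,-1,0.06,0,0.08,0,-1,0.06,0,0.08,0])

```text
clock: 16.15
position: [0.555, 0.2192, 0.1156]
ee_rot: [0.001, 0.689, 0.725, -0.0]
contact_force: [-2.7, -3.0, 7.6]
width: -0.0
gripper_force: 3.8
```

Emit:
send_rows(steps=[-1,0,0,0,0,-1,0,0,0,0])

```text
clock: 16.35
position: [0.5549, 0.2191, 0.1156]
ee_rot: [0.001, 0.689, 0.725, -0.0]
contact_force: [-0.6, -1.8, 4.6]
width: 0.0003
gripper_force: 2.9
```

The board is pressed steadily on the bar at about 5 N. Now I'll back off along its normal.

Emit:
send_rows(steps=[-1,-0.3,0,-0.4,0,-1,-0.6,0,-0.8,0,-1,-1.2,0,-2,0,-1,-1.5,0,-3,0,-1,-2,0,-4,0,-1,-4,0,-2,0,-1,-4,0,0,0,-1,-4,0,0,0,-1,0,0,0,0,-1,0,0,0,0])

```text
clock: 17.35
position: [0.5636, 0.0431, 0.2372]
ee_rot: [-0.0, 0.69, 0.724, 0.0]
contact_force: [-0.1, 0.1, 0.5]
width: 0.0002
gripper_force: 0.0
```

```bash
python3 - <<'E'
from rig import *
import cv2,numpy as np
s=get_state();print(s["position"],s["contact_force"])
f=lambda n,a,b,c,d:cv2.resize(get_image(n)["color"][a:b,c:d,::-1],(400,400),interpolation=3)
cv2.imwrite("pics/m5.png",np.hstack([f("scene",180,300,220,340),f("side",185,285,240,340)]))
E
```

```text
[0.56358788 0.04312123 0.23724886] [-0.0864614   0.13834021  0.47981351]
```

View pics/m5.png

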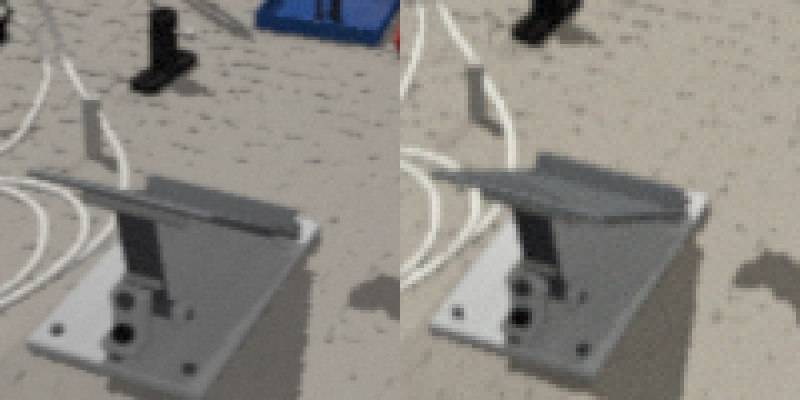

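The board now rests on the crossbar (scene crop row ~205), the leg is at its stop, and the tool is clear.

```bash
python3 -c "
from rig import *
print(sign_off())"
```

```text
the job is handed in; nothing more can be done
None
```

The reading stand is set up and handed in: the leg was pressed against its stop at about 6 N, then the board tipped back and pressed onto the crossbar (8–9 N on contact, settling at about 5 N), and the gripper backed clear without knowingly touching anything else.

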